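# Shut the tall cupboard until its roller catch snaps

### The arm

A 6-joint arm with a two-finger parallel gripper is mounted at the origin on a cart in front of the work surface, level with it; the furniture and walls round the work are solid. World frame = base frame: x ahead of the robot, y to its left, z up, the work surface at z = 0. Lengths are in m, angles in rad, forces in N, time in s.
With the tool pointing down it reaches from about 0.325 to 0.9 m from the base axis. Payload 6.1 kg.
Tool frame: the origin (TCP) lies between the finger pads; the fingertips stand bot.nose_length ahead of it and the grasp point (between the pads) is the TCP (bot.nose_length is the distance from the TCP to the fingertips, in m); z points along the fingers, x is the direction in which the jaws open and shut, and the axes are right-handed (so a half turn about z gives the same grasp; the last joint's range is limited). The gripper opens to 85 mm and grips with 20 to 120 N. Pads are 22 mm wide; open, the fingers measure 114 mm over their backs; the gripper's body (76 mm by 85 mm) begins 54 mm behind the grasp point. The pads swing forward as they close: fully open they stand 13 mm farther back than shut.
Start: joints at [1.038, 0.22, 1.526, -0, 1.395, -0.126], TCP at [0.247, 0.574, 0.25] pointing down, gripper open.
Joint ranges: [-2.98, 2.98], [-0.91, 2.08], [0.09, 2.57], [-1.24, 4.39], [0.2, 2.65], [-2.68, 2.68]. Speed limits (rad/s): [2.57, 2.57, 3.01, 3.14, 3.14, 3.14].

### API

Orientations are given as [roll, pitch, yaw] about the fixed x, y, z axes, in that order (R = Rz(yaw) Ry(pitch) Rx(roll)).
In Python, from workcell import bot gives the robot as it stands.
- The arm moves only by the tool servo_tool, never from a script. Its argument "targets" is one flat list of numbers, 4 for each row, row after row: the shift along the tool's x, y, z in m, then the turn about the tool's z in degrees. A call has 1 to 12 rows; each row is the pose to reach, as a shift and turn from the pose commanded when the call began, along the tool's axes at that moment; what a row does not reach only later rows make up. A row lasts 1/10 s, in which the tool goes at most 50 mm and 8.59 degrees, less where a joint would pass 70% of its speed; a pose out of reach is approached as far as the arm can. A call with a gripper value outside its range is refused whole. "grip" is the opening, from 0 (shut) to 1 (fully open), set as the call begins (left out, the last holds). The fingers move at their own pace and stop on an object; "squeeze" is the grip in N (left out, the last holds). Time passes only in rows, so rows that repeat a pose let the fingers close. It gives the time, the measured TCP pose, the force and the opening at its end, in the units of the state.
- bot.read_state(): the state, without advancing time (a new reading comes with each control period).
- bot.snapshot(name): name is "side" or "top" or "wrist"; returns a dict with "pixels" (400x640x3 uint8, blue, green, red), "depth" (400x640 float32, m along the optical axis (not along the pixel's ray), 0 where there is no reading), "camera_matrix" (3x3 intrinsics, pixels), "origin" and "rotation" of the camera in the world. Camera axes: x right, y down, z forward; pixel columns grow to the right and rows downward; lengths in m; the calibration is good to about 2 mm. A picture is of the moment at which its call begins.
- bot.close_job(): hands the job in, once; it reports no verdict.
The state is a dict: "time": time; "joint_positions": joint angles; "dq": joint speeds; "joint_efforts": joint torques, N m; "tcp_pos": TCP position; "tcp_rot": TCP orientation; "contact_force": force on the tool from outside, world axes, zero at the start; "wrist_torque": the same for the moment, N m; "finger_gap": finger opening in m.
Only numpy, scipy, OpenCV 4.12 (cv2) and the standard library are available. Lean on these libraries where they do the work, as an engineer would, in place of code of your own. Each camera call takes 0.05 s, during which the arm holds its last target.

### The job

Both little wooden parts cupboards on the stall stand open. Push the door of the taller cupboard fully shut, past its sprung roller catch so that it snaps home and stays shut by itself, but do not ram it or keep forcing it once it is shut; leave the door of the lower cupboard standing open.

Things in the scene. Friction and masses are not known exactly. Their poses are not given: they have to be found in the camera images.
- tall_cupboard: The taller of two plain wooden cupboards, fixed to the table: 140 mm wide, 80 mm deep without its door, 204 mm high. Origin: centre of its underside, on the table. x points from its front to its back, z up, y to its left seen from the front. The front opening is the plane x = -40 mm. The door's hinge is upright at x = -40, y = +70 mm, its left front edge.
- tall_door (a joint): Opening angle of the taller cupboard's door, rad, 0 = fully shut; opening swings the right edge out to the front. It swings freely and stays where left. A sprung roller under the ceiling resists from about 0.12 rad down (about 5 N at the free edge); below about 0.05 rad it pulls the door shut by itself. Panel 140 mm wide, 12 mm thick, from 4 to 198 mm above the table.
- tall_door_push (a point): Point on the outer face of the taller cupboard's door, above its knob: 115 mm from the hinge, 25 mm inside the free edge, 168 mm above the table; moves with the door. Its axes are the door's: x is the inward normal of the face, z up. The outer face lies 13 mm in front of the hinge line. A round steel knob stands 43 mm out of the face, 77 mm below this point.
- low_door (a joint): Opening angle of the door of the lower cupboard (same make, width, depth and hinge side, 134 mm high, fixed elsewhere on the table), rad, 0 = shut. To be left open.

How it is judged:
At the end, for the whole second after the job is handed in: The taller cupboard's door is snapped shut (within 0.03 rad of fully shut) and stays so by itself; the lower cupboard's door still stands open by more than 0.3 rad (value of joint tall_door below 0.03 rad and value of joint low_door above 0.3 rad); the robot touches nothing.
It fails at once if the taller cupboard or its door is rammed or forced (over 45 N from the fingers) (contact force between the fingers and tall_cupboard above 45 N).
It also fails if it takes over 29 s, if anything falls off the work surface, if the arm or the gripper's body presses on something with over 40 N, if the wrist force passes 120 N, or if a joint passes its speed limit or range.

## Working session

There is one attempt and no reset: what is moved stays moved. The work goes in short steps, Python scripts to look and compute and a tool call to move; the robot and the scene stay as the last step left them, time stands still between calls to the robot, and variables do not carry over. Pictures are saved under pics/ and viewed, and the job is handed in when it is done.

Besides the shell and the picture viewer there is one more tool, called after "Call:" by a JSON object that holds its "op" and its "data", one argument or row to a line. servo_tool: Moves the arm, as the interface text tells. Its arguments: {"type":"object","properties":{"targets":{"type":"array"},"grip":{"type":"number"},"squeeze":{"type":"number"}},"required":["targets"]}

```bash
mkdir -p pics; ls; python3 - <<'E'
from workcell import bot
import cv2,pickle
print(bot.read_state()); print(bot.nose_length)
D={}
for n in ["side","top","wrist"]:
    s=bot.snapshot(n); D[n]=s; cv2.imwrite(f"pics/{n}0.png",s["pixels"]); print(n,s["origin"],s["rotation"],s["camera_matrix"])
pickle.dump(D,open("d0.pkl","wb"))
E
```

```text
pics
{'time': 0.0, 'joint_positions': array([ 1.03790835e+00,  2.21212870e-01,  1.52765529e+00, -5.98672974e-05,
        1.39468120e+00, -1.26120244e-01]), 'dq': array([-0.00072039, -0.00015458, -0.00051343, -0.00151097, -0.00035082,
       -0.00074147]), 'joint_efforts': array([ 1.76421763e-04, -4.96907544e+01, -3.89387941e+01, -1.81437263e-04,
        1.11469769e-02,  1.62193485e-07]), 'tcp_pos': array([0.24701014, 0.57348196, 0.24918403]), 'tcp_rot': array([-3.14140498e+00,  1.94857143e-03,  1.16403932e+00]), 'contact_force': array([-0.54122019, -0.60185163,  0.33848927]), 'wrist_torque': array([-0.01034733,  0.01233959, -0.05319785]), 'finger_gap': 0.08549449857074139}
0.019
side [-0.12004725 -0.57687912  0.70612433] [-2.20641386 -0.01194453 -0.86271127] [[437.26158574   0.         314.63876203]
 [  0.         437.26158574 201.5944869 ]
 [  0.           0.           1.        ]]
top [-0.07593874 -0.33608073  0.92288381] [-2.47055571  0.00523419 -1.12610477] [[368.24028194   0.         318.09908617]
 [  0.         368.24028194 201.76471593]
 [  0.           0.           1.        ]]
wrist [0.16989997 0.60734293 0.37306996] [2.80876268e+00 7.79484826e-04 1.16378298e+00] [[329.16428644   0.         314.94352758]
 [  0.         329.16428644 198.42356914]
 [  0.           0.           1.        ]]
```

View pics/side0.png

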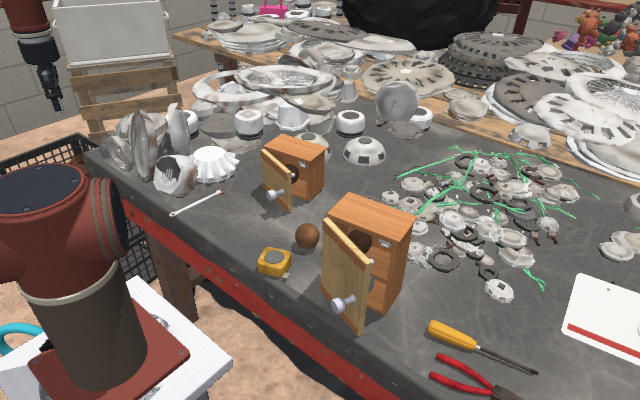

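View pics/top0.png

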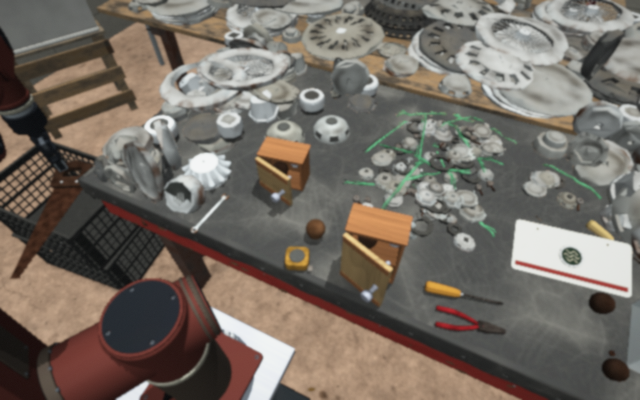

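View pics/wrist0.png

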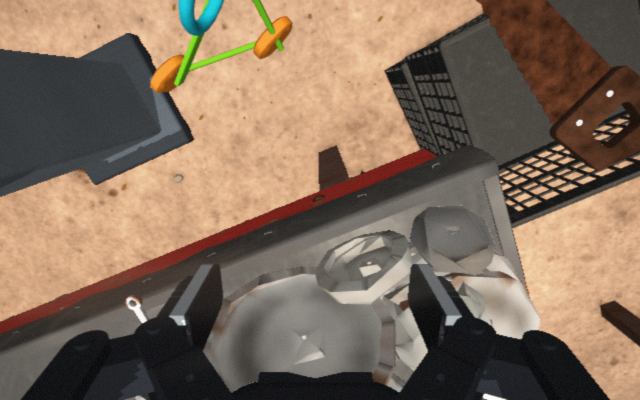

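The side view shows the tall cupboard's roof around (370,220) and its open door, with its free edge at about (345,270) and knob at (340,305). The low cupboard is at (293,170). Next I'll measure the tall one from depth.

```bash
cat > h.py <<'E'
import numpy as np
from scipy.spatial.transform import Rotation as R
def pts(s):
    K=s["camera_matrix"];d=s["depth"];h,w=d.shape
    u,v=np.meshgrid(np.arange(w),np.arange(h))
    p=np.stack([(u-K[0,2])/K[0,0]*d,(v-K[1,2])/K[1,1]*d,d],-1)
    r=np.array(s["rotation"]); M=r if r.shape==(3,3) else R.from_euler("xyz",r).as_matrix()
    P=p@M.T+s["origin"]; P[d==0]=np.nan
    return P
E
python3 - <<'E'
import pickle,cv2,numpy as np
from h import pts
D=pickle.load(open("d0.pkl","rb"))
for n in ["side","top"]:
    P=pts(D[n]); z=P[...,2]
    print(n,"table",[P[v,u].round(3) for u,v in ([(200,220),(440,300)] if n=="side" else [(250,230),(480,270)])])
    hsv=cv2.cvtColor(D[n]["pixels"],cv2.COLOR_BGR2HSV)
    wood=(hsv[...,1]>70)&(hsv[...,0]<25)
    box=np.zeros_like(wood)
    if n=="side": box[180:345,310:430]=1
    else: box[195:300,330:425]=1
    for nm,lo,hi in [("roof",.200,.215),("doortop",.190,.1995),("doorlow",.04,.185)]:
        m=wood&box&(z>lo)&(z<hi)
        q=P[m]; 
        if len(q)<5: continue
        r=cv2.minAreaRect((q[:,:2]*1000).astype(np.float32))
        print(nm,len(q),r,np.round(cv2.boxPoints(r)), np.median(q[:,2]))
    im=cv2.resize(D[n]["pixels"][170:350,290:450] if n=="side" else D[n]["pixels"][190:310,320:430],None,fx=3 if n=="side" else 4,fy=3 if n=="side" else 4)
    cv2.imwrite(f"pics/{n}crop.png",im)
E
```

```text
side table [array([ 0.359,  0.21 , -0.002]), array([ 0.523, -0.383,  0.   ])]
roof 2291 ((442.26202392578125, -244.3264923095703), (89.10969543457031, 146.9175262451172), 8.305017471313477) [[ 388. -178.]
 [ 409. -323.]
 [ 497. -311.]
 [ 476. -165.]] 0.20305299066711902
doortop 779 ((412.6030578613281, -260.83782958984375), (141.3797607421875, 126.8360824584961), 71.71250915527344) [[ 330. -308.]
 [ 451. -348.]
 [ 495. -214.]
 [ 375. -174.]] 0.19626159021913614
doorlow 4726 ((484.6172790527344, -136.34271240234375), (392.34326171875, 340.6908264160156), 8.486416816711426) [[ 265.    3.]
 [ 316. -334.]
 [ 704. -276.]
 [ 654.   61.]] 0.11311025216733045
top table [array([ 0.398,  0.124, -0.002]), array([ 0.557, -0.528,  0.   ])]
roof 1877 ((412.81048583984375, -249.92178344726562), (148.44728088378906, 148.66453552246094), 6.877053260803223) [[ 330. -185.]
 [ 348. -333.]
 [ 495. -315.]
 [ 478. -167.]] 0.2042647627056391
doortop 440 ((379.5584716796875, -248.6589813232422), (136.63853454589844, 80.45679473876953), 83.73833465576172) [[ 332. -312.]
 [ 412. -321.]
 [ 427. -185.]
 [ 347. -176.]] 0.197290983106503
doorlow 2058 ((470.7536926269531, -256.30340576171875), (141.44931030273438, 264.02850341796875), 83.9037094116211) [[ 332. -313.]
 [ 595. -341.]
 [ 610. -200.]
 [ 347. -172.]] 0.10813499985515124
```

View pics/sidecrop.png

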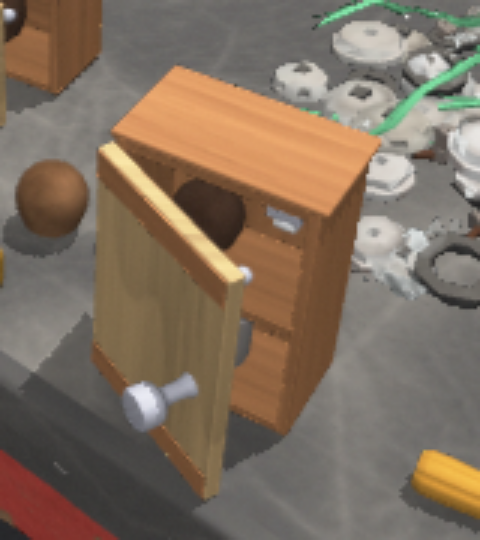

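```bash
python3 - <<'E'
import pickle,numpy as np
from scipy.spatial.transform import Rotation as R
s=pickle.load(open("d0.pkl","rb"))["side"];K=s["camera_matrix"];M=R.from_euler("xyz",s["rotation"]).as_matrix()
def ray(u,v,z):
    u=290+u/3-.33;v=170+v/3-.33
    d=M@np.array([(u-K[0,2])/K[0,0],(v-K[1,2])/K[1,1],1]);o=s["origin"];return (o+d*(z-o[2])/d[2])*1000
c={k:ray(*p,.204)[:2] for k,p in dict(FL=(113,132),BL=(178,67),BR=(381,142),FR=(331,213)).items()}
for k in c: print(k,c[k].round(1))
L=lambda a,b:np.linalg.norm(c[a]-c[b])
print(L('FL','FR'),L('BL','BR'),L('FL','BL'),L('FR','BR'))
for a,b in [('FR','FL'),('BR','BL')]: d=c[b]-c[a];print("yaw from y axis",np.degrees(np.arctan2(-d[0],d[1])))
for a,b in [('FL','BL'),('FR','BR')]: d=c[b]-c[a];print("yaw x",np.degrees(np.arctan2(d[1],d[0])))
print("centre",sum(c.values())/4)
h=ray(100,148,.198);f=ray(228,283,.198);i=ray(243,272,.198);print("door hinge outer",h,"free outer",f,"inner",i,np.linalg.norm(h-f))
d=h-f;print("door dir yaw",np.degrees(np.arctan2(-d[0],d[1])))
E
```

```text
FL [ 387.8 -181.2]
BL [ 470.9 -169.2]
BR [ 489.7 -311.8]
FR [ 412.3 -323.6]
144.51540407945393 143.87265006645265 83.97374190500207 78.34463249297865
yaw from y axis 9.765537500959097
yaw from y axis 7.529599881454961
yaw x 8.216977142901131
yaw x 8.656019030326567
centre [ 440.16065823 -246.43746217]
door hinge outer [ 376.02769776 -180.5890268   198.        ] free outer [ 331.46157699 -308.702566    198.        ] inner [ 344.00325138 -309.97480769  198.        ] 135.6437173223259
door dir yaw -19.180958812591573
```

Tall cupboard: yaw is about 8.5° and the centre is at about (441, −246) mm. The door is open about 0.48 rad. Plan: use the closed fingers pointing down, with the tool's y face toward the door, and go round via (0.42, 0, 0.30).

Call:
{"op": "servo_tool", "data": {
  "targets": [-0.02,0.017,-0.01,4,-0.055,0.046,-0.03,10,-0.095,0.08,-0.05,16,-0.135,0.114,-0.05,23,-0.175,0.147,-0.05,30,-0.215,0.18,-0.05,37,-0.255,0.215,-0.05,44,-0.3,0.253,-0.05,51,-0.34,0.286,-0.05,58,-0.38,0.32,-0.05,65,-0.42,0.354,-0.05,72,-0.458,0.386,-0.05,76],
  "grip": 0
}}

```text
time: 1.35
tcp_pos: [0.4117, 0.0279, 0.3004]
tcp_rot: [-3.141, -0.001, -0.167]
contact_force: [1.5, 1.0, -0.5]
finger_gap: -0.0002
```

Call:
{"op": "servo_tool", "data": {
  "targets": [-0.008,0.026,0,6,-0.016,0.055,0,13,-0.025,0.085,0,20,-0.034,0.115,0,27,-0.043,0.147,0,34,-0.052,0.178,0,41,-0.061,0.21,0,48,-0.07,0.24,0,55,-0.078,0.27,0,62,-0.085,0.295,0,68,-0.09,0.309,0,72.2,-0.09,0.309,0,72.2]
}}

```text
time: 2.55
tcp_pos: [0.272, -0.2616, 0.3]
tcp_rot: [3.141, 0.0, -1.426]
contact_force: [-0.4, -0.2, -0.1]
finger_gap: -0.0001
```

```bash
python3 - <<'E'
from workcell import bot
import cv2,pickle,numpy as np
D={}
for n in ["side","wrist"]:
    s=bot.snapshot(n); D[n]=s; cv2.imwrite(f"pics/{n}1.png",s["pixels"])
pickle.dump(D,open("d1.pkl","wb"))
st=bot.read_state();print(st)
p=st['tcp_pos'][:2]*1000-np.array([441,-246]);a=np.radians(8.5)
print("cup XY",p@[np.cos(a),np.sin(a)],p@[-np.sin(a),np.cos(a)])
E
```

```text
{'time': 2.65, 'joint_positions': array([-9.72037980e-01, -4.44799793e-01,  2.04349727e+00,  4.10703442e-04,
        1.54353450e+00,  4.49773947e-01]), 'dq': array([ 0.02180901, -0.007675  ,  0.00343205,  0.00014187,  0.00086227,
       -0.00027765]), 'joint_efforts': array([ -0.69629822, -18.83416057, -40.28815269,  -0.07311867,
        -0.04137526,   0.04558658]), 'tcp_pos': array([ 0.27285108, -0.26020415,  0.30009102]), 'tcp_rot': array([-3.14150090e+00,  7.54237068e-04, -1.42182322e+00]), 'contact_force': array([ 0.03953735, -0.24049802,  0.55797761]), 'wrist_torque': array([ 0.07909272, -0.00321574, -0.00676815]), 'finger_gap': -0.00029442006872616494}
cup XY -168.40145632835885 10.80586007302066
```

View pics/side1.png

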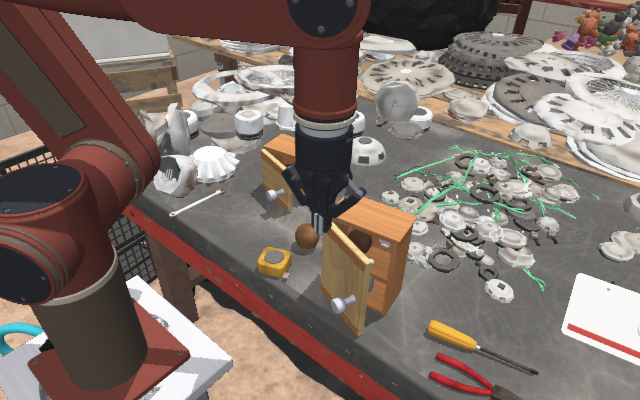

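View pics/wrist1.png

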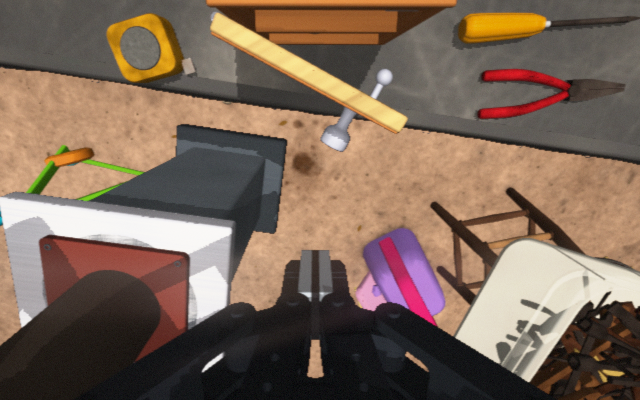

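The side view shows the gripper above and in front of the tall door, with nothing touched. In the wrist view the door top runs from the hinge at (213,22) to the free edge at (400,125), and the fingers are at (315,260). I'll check the door and roof edges against this view.

```bash
python3 - <<'E'
import pickle,numpy as np,cv2
from scipy.spatial.transform import Rotation as R
s=pickle.load(open("d1.pkl","rb"))["wrist"];K=s["camera_matrix"];M=R.from_euler("xyz",s["rotation"]).as_matrix()
a=np.radians(8.5);ex=np.array([np.cos(a),np.sin(a)]);ey=np.array([-np.sin(a),np.cos(a)]);C=np.array([441,-246])
def ray(u,v,z):
    d=M@np.array([(u-K[0,2])/K[0,0],(v-K[1,2])/K[1,1],1]);o=s["origin"];return ((o+d*(z-o[2])/d[2])*1000)[:2]
for n,u,v,z in [("roofFL",207,4,.204),("roofFR",456,4,.204),("hinge outer",209,30,.198),("hinge in",217,11,.198),("free outer",400,132,.198),("free in",407,122,.198)]:
    p=ray(u,v,z);print(n,p.round(1),"cup",((p-C)@ex).round(1),((p-C)@ey).round(1))
f=ray(400,132,.198)-ray(209,30,.198);print(np.linalg.norm(f),np.degrees(np.arctan2(-(f@ex),-(f@ey))))
cv2.imwrite("pics/w1c.png",cv2.resize(s["pixels"][0:160,180:480],None,fx=2.6,fy=2.6))
E
```

```text
roofFL [ 391.2 -178.6] cup -39.3 74.0
roofFR [ 412.6 -323.1] cup -39.5 -72.0
hinge outer [ 378.2 -178.5] cup -52.2 76.0
hinge in [ 389.3 -182.9] cup -41.8 70.1
free outer [ 334.7 -309.3] cup -114.5 -46.9
free in [ 341.9 -312.4] cup -107.9 -51.1
137.8701020675163 26.891334094140742
```

View pics/w1c.png

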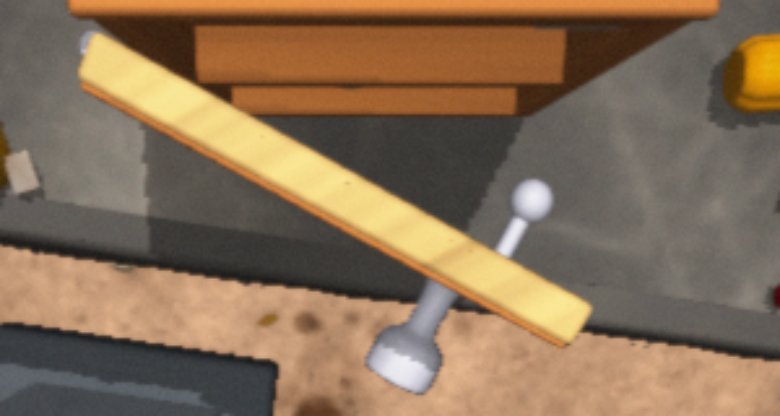

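Call:
{"op": "servo_tool", "data": {
  "targets": [0.01,0,0.01,0,0.02,0,0.03,0,0.031,0,0.055,0,0.031,0,0.08,0,0.031,0,0.105,0,0.031,0,0.12,0,0.031,0,0.129,0,0.031,0,0.129,0]
}}

```text
time: 3.45
tcp_pos: [0.2773, -0.29, 0.1697]
tcp_rot: [3.14, 0.003, -1.421]
contact_force: [0.4, -0.3, -0.1]
finger_gap: -0.0001
```

Call:
{"op": "servo_tool", "data": {
  "targets": [0,-0.01,0,0,0,-0.02,0,0,0,-0.03,0,0,0,-0.038,0,0,0,-0.042,0,0,0,-0.046,0,0,0,-0.049,0,0,0,-0.052,0,0,0,-0.055,0,0,0,-0.058,0,0,0,-0.061,0,0,0,-0.064,0,0]
}}

```text
time: 4.65
tcp_pos: [0.3412, -0.2825, 0.1721]
tcp_rot: [-3.141, -0.002, -1.423]
contact_force: [-0.9, -1.4, 5.7]
finger_gap: 0.0003
```

```bash
python3 - <<'E'
from workcell import bot
import cv2
for n in ["wrist"]:
    s=bot.snapshot(n); cv2.imwrite(f"pics/{n}2.png",s["pixels"])
E
```

```text
(no output)
```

View pics/wrist2.png

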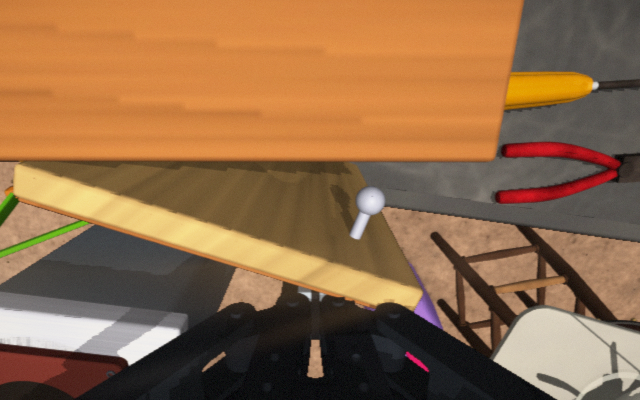

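The wrist view shows the door already swung to about 15–20°, with contact near the finger knuckles and an upward force of 5.7 N. The linkage may be catching the door's top edge at 198 mm. I'll back off slightly and raise the tool 20 mm, so that only the fingertips push.

Call:
{"op": "servo_tool", "data": {
  "targets": [0,0.008,0,0,0,0.015,0,0,0,0.015,-0.01,0,0,0.015,-0.02,0,0,0.015,-0.02,0]
}}

```text
time: 5.2
tcp_pos: [0.3265, -0.2846, 0.193]
tcp_rot: [-3.14, -0.002, -1.423]
contact_force: [-0.3, -0.2, -0.8]
finger_gap: -0.0002
```

```bash
python3 - <<'E'
from workcell import bot
import cv2
for n in ["wrist","side"]:
    s=bot.snapshot(n); cv2.imwrite(f"pics/{n}3.png",s["pixels"])
E
```

```text
(no output)
```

View pics/wrist3.png

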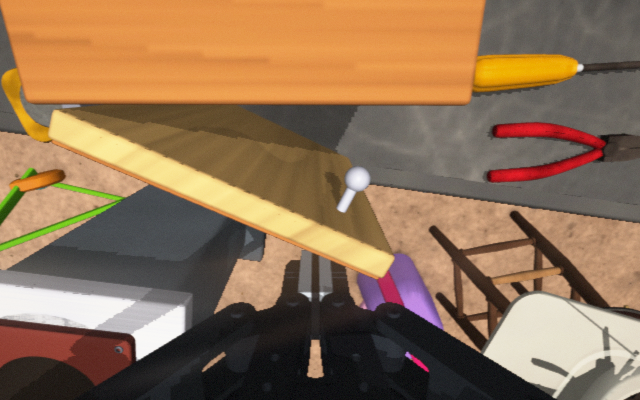

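View pics/side3.png

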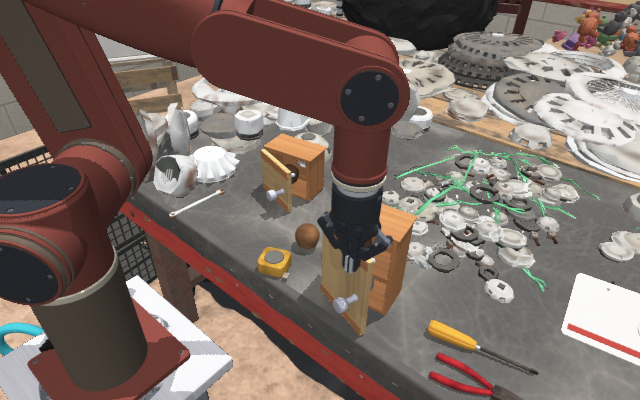

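Clear now: force is about 0 and the door is at about 20°. I'll push on slowly.

Call:
{"op": "servo_tool", "data": {
  "targets": [0,-0.006,0,0,0,-0.011,0,0,0,-0.014,0,0,0,-0.017,0,0,0,-0.02,0,0,0,-0.023,0,0,0,-0.026,0,0,0,-0.029,0,0,0,-0.032,0,0,0,-0.034,0,0,0,-0.036,0,0,0,-0.038,0,0]
}}

```text
time: 6.5
tcp_pos: [0.3637, -0.2783, 0.1913]
tcp_rot: [-3.142, -0.0, -1.423]
contact_force: [-1.3, 1.2, -0.2]
finger_gap: 0.0002
```

```bash
python3 - <<'E'
from workcell import bot
import cv2
for n in ["wrist"]:
    s=bot.snapshot(n); cv2.imwrite(f"pics/{n}4.png",s["pixels"])
E
```

```text
(no output)
```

View pics/wrist4.png

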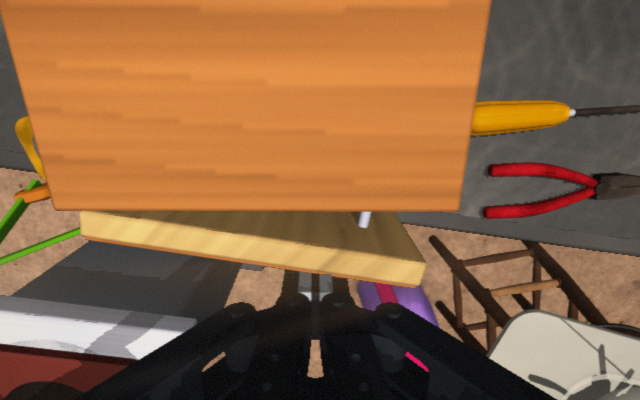

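The wrist view shows the door at about 0.15 rad, with its outer edge running from (82,237) to (420,287). The catch is next, so I'll creep at 1–1.5 mm per row.

Call:
{"op": "servo_tool", "data": {
  "targets": [0,-0.0015,0,0,0,-0.003,0,0,0,-0.0045,0,0,0,-0.006,0,0,0,-0.007,0,0,0,-0.008,0,0,0,-0.009,0,0,0,-0.009,0,0]
}}

```text
time: 7.35
tcp_pos: [0.3703, -0.2776, 0.1912]
tcp_rot: [3.136, -0.0, -1.423]
contact_force: [-11.1, -2.9, 4.5]
finger_gap: -0.0
```

Call:
{"op": "servo_tool", "data": {
  "targets": [0,-0.001,0,0,0,-0.002,0,0,0,-0.003,0,0,0,-0.004,0,0,0,-0.004,0,0]
}}

```text
time: 7.85
tcp_pos: [0.3756, -0.2774, 0.1913]
tcp_rot: [3.14, -0.001, -1.423]
contact_force: [-3.2, -3.5, 1.2]
finger_gap: -0.0001
```

```bash
python3 - <<'E'
from workcell import bot
import cv2
print(bot.read_state()['contact_force'])
for n in ["wrist"]:
    s=bot.snapshot(n); cv2.imwrite(f"pics/{n}5.png",s["pixels"])
E
```

```text
[-3.22011607 -3.51153699  1.22816491]
```

View pics/wrist5.png

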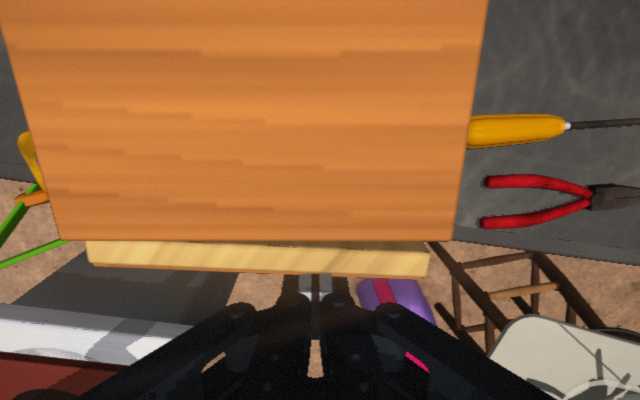

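The force has dropped and the door is at about 0.04 rad, just about over the catch. A couple of mm more.

Call:
{"op": "servo_tool", "data": {
  "targets": [0,-0.001,0,0,0,-0.002,0,0,0,-0.0025,0,0]
}}

```text
time: 8.2
tcp_pos: [0.379, -0.2761, 0.1914]
tcp_rot: [-3.141, -0.0, -1.423]
contact_force: [-0.6, -0.6, 0.0]
finger_gap: -0.0002
```

```bash
python3 - <<'E'
from workcell import bot
import cv2
for n in ["wrist"]:
    s=bot.snapshot(n); cv2.imwrite(f"pics/{n}6.png",s["pixels"])
E
```

```text
(no output)
```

View pics/wrist6.png

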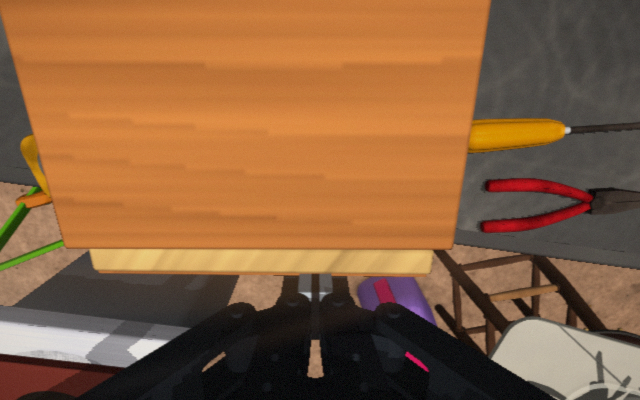

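The door's edges are now parallel to the roof's front edge in the wrist view (lower edge y≈273 at both ends), and the force is about 0, so it has snapped shut. I'll back off and lift.

Call:
{"op": "servo_tool", "data": {
  "targets": [0,0.005,0,0,0,0.015,0,0,0,0.03,0,0,0,0.045,0,0,0,0.06,-0.01,0,0,0.07,-0.03,0,0,0.08,-0.06,0,0,0.085,-0.09,0,0,0.09,-0.11,0,0,0.09,-0.12,0,0,0.09,-0.12,0,0,0.09,-0.12,0]
}}

```text
time: 9.45
tcp_pos: [0.2894, -0.289, 0.3103]
tcp_rot: [3.141, 0.001, -1.423]
contact_force: [-0.4, 0.4, 0.4]
finger_gap: -0.0002
```

```bash
python3 - <<'E'
from workcell import bot
import cv2,numpy as np
for n in ["wrist","side"]:
    s=bot.snapshot(n); cv2.imwrite(f"pics/{n}7.png",s["pixels"])
st=bot.read_state();print(st['contact_force'],abs(st['dq']).max(),st['tcp_pos'])
E
```

```text
[-0.42182837  0.37524749 -0.69431573] 0.0035584744008553986 [ 0.2894677  -0.28866891  0.30966644]
```

View pics/wrist7.png

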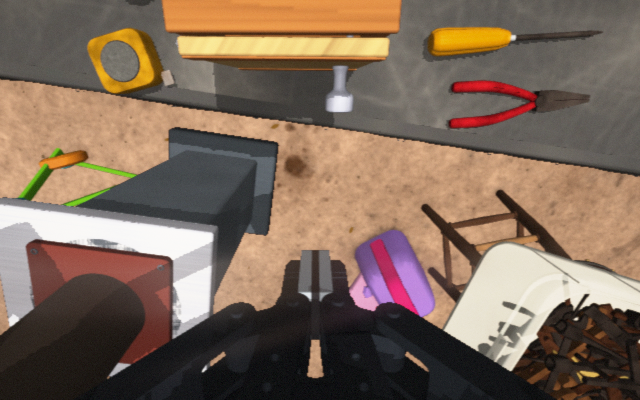

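View pics/side7.png

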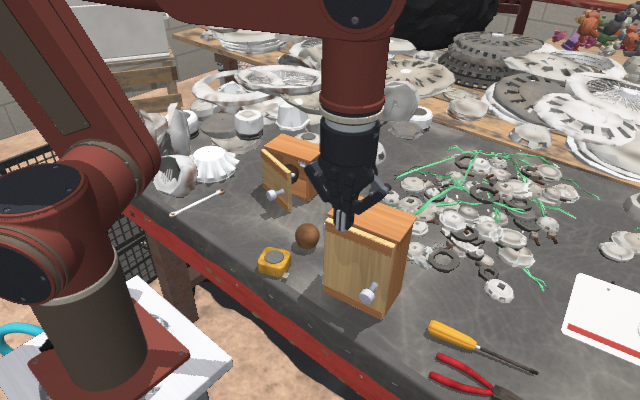

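The tall door stays shut, the low door at (277,178) is still open, and the arm is clear. I'll check the door angle numerically before handing in.

```bash
python3 - <<'E'
import cv2,numpy as np
im=cv2.imread("pics/wrist7.png");hsv=cv2.cvtColor(im,cv2.COLOR_BGR2HSV).astype(int)
us=np.arange(195,380)
g=im.astype(int)[:,:,1]
# roof->door boundary and door outer top edge: bright band (g high)
up=[];lo=[]
for u in us:
    b=np.where(g[25:70,u]>165)[0]
    up.append(25+b[0] if len(b) else np.nan);lo.append(25+b[-1] if len(b) else np.nan)
for n,a in (("up",up),("lo",lo)):
    a=np.array(a);k=~np.isnan(a);p=np.polyfit(us[k],a[k],1);print(n,p)
r=[]
for u in us:
    c=g[20:40,u];r.append(20+np.argmin(np.diff(c)))
print("roof",np.polyfit(us,r,1))
E
```

```text
up [8.01334294e-03 3.51596300e+01]
lo [5.07562261e-03 5.26189720e+01]
roof [5.61199348e-03 2.96380065e+01]
```

The door's top edges are parallel to the roof edge within about 0.003 rad, so it is shut.

```bash
python3 -c "
from workcell import bot
print(bot.close_job())"
```

```text
the job is handed in; nothing more can be done
None
```

The taller cupboard's door is pushed shut past its catch and stays shut by itself. The lower cupboard's door was not touched and still stands open. I handed the job in at about 9.6 s; it gives no verdict.

- **Push:** I pushed with the closed fingertips pointing down. The highest force I read was about 12 N at the catch, and it fell to about 0 once the door snapped home. I read the force only at the end of each move, so a brief peak in between would not show.
- **First contact:** My first approach was too low. It gave an upward force of about 6 N, probably the finger linkage on the door's top edge, so I backed off, raised the tool 20 mm and pushed again.
- **Last checks:** After I backed off, the door's top edges were parallel to the roof edge to within about 0.003 rad in the wrist picture. The side picture showed the lower door still open, though I did not measure its angle. The arm was clear and still, with no contact force.

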